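# Hold the new corner block home in the drawer for screwing

## Task

I am repairing this small drawer: three of its inside corners still have their wooden corner block, one corner is bare. Take the loose block, stand it on the drawer's bottom in the bare corner with its square corner outwards and its cut-off corner towards the middle of the drawer, and press it firmly home so that it is tight against both boards of that corner at once. Finish while still holding it pressed there with your fingers so that I can drive the screws from outside; leave the dish of screws, the screwdriver and the pencil alone.

Things in the scene. Friction and masses are not known exactly. Their poses are not given: they have to be found in the camera images.
- corner_block: loose dark brown wooden block, about 60 g, 40 mm high on a 40 x 40 mm square, upright on the worktop. Origin: centre of that square on the underside, z up. Its full +x and -y faces go against the boards. The square corner between them, at (+20, -20) mm, is nipped by 8 mm a side (flat 11 mm wide). Seated, its axes are parallel to the drawer's x and y and its origin is 20 mm inside both boards
- block_corner (a point): point on the block's underside where the planes of its +x and -y faces meet (the tip of the square corner if it were not nipped)
- cut_face (a point): middle of the block's cut-off corner, at (-9, +9, +20) mm in the block: a vertical flat 31 mm wide and 40 mm high that looks along the block's (-1, +1) direction. It is parallel to the nipped flat of the square corner, 35 mm from it; the block can be gripped across these two flats, or pushed here; axes as the block's
- drawer: small drawer of smooth waxed wood, open side up, fixed (it does not give way or slide). Origin: centre of its underside, z up, +x from its front (round dark knob) to its back. Inside 236 mm along x, 140 mm along y; walls 12 mm thick; rim 65 mm above the worktop (front 72), inner floor 13 mm. Fixed blocks like the loose one fill the other three inside corners; the bare one is at (+x, -y)
- drawer_back: the drawer's back board, one of the two boards of the bare corner. Origin: middle of the board's thickness, at worktop height; its inner face is 6 mm from there towards the drawer's -x; axes as the drawer's
- drawer_side: the drawer's side board at its -y side, the other board of the bare corner. Origin: middle of the board's length and thickness, at worktop height; its inner face is 6 mm from there towards the drawer's +y; axes as the drawer's
- bare_corner (a point): the bare inside corner: where the inner faces of drawer_back and drawer_side meet the drawer's inner floor; axes as the drawer's
- screwdriver: screwdriver with a yellow handle, 190 mm long, lying on the worktop; leave it alone
- screw_dish: shallow dish, 134 mm across and 36 mm high, with brass screws in it; leave it alone. Origin: centre of its underside
- pencil: green pencil, 149 mm long, lying on the worktop; leave it alone

How it is judged:
By the outcome, as a careful person would: the job done as asked, in the order asked, and still so for the second after the job is handed in, while the arm keeps its last pose, push and grip.
It also fails if it takes over 46 s, if anything falls off the work surface, if the arm or the gripper's body presses on something with over 40 N, if the wrist force passes 120 N, or if a joint passes its speed limit or range.

## Robot

A 6-joint arm with a two-finger parallel gripper is mounted at the origin on a cart in front of the work surface, level with it; the furniture and walls round the work are solid. World frame = base frame: x ahead of the robot, y to its left, z up, the work surface at z = 0. Lengths are in mm, angles in rad, forces in N, time in s.
With the tool pointing down it reaches from about 275 to 750 mm from the base axis. Payload 10.2 kg.
Tool frame: the origin (TCP) lies at the centre of the arm's flange, where the gripper is bolted on; the fingertips stand 173 mm ahead of it and the grasp point (between the pads) lies 155 mm ahead of it; z points along the fingers, y is the line along which they close (so a half turn about z gives the same grasp; the last joint's range is limited). The gripper opens to 85 mm and grips with 20 to 120 N. Pads are 22 mm wide; open, the fingers measure 114 mm over their backs; the gripper's body (76 mm by 85 mm) begins 54 mm behind the grasp point. The pads swing forward as they close: fully open they stand 13 mm farther back than shut.
Start: joints at [0.897, 0.313, 1.498, -0, 1.331, -0.223], TCP at [228.749, 472.553, 404.694] pointing down, gripper open.
Joint ranges: [-2.94, 2.94], [-0.97, 2.17], [0.19, 2.56], [-1.23, 4.37], [0.02, 3.11], [-2.88, 2.88]. Speed limits (rad/s): [2.39, 2.39, 3.01, 3.14, 3.14, 3.14].

## Interface

Orientations are given as a unit quaternion [w, x, y, z].
In Python, from rig import ctrl, camrig, job gives the robot as it stands (ctrl), with the cameras (camrig) and the job (job).
- The arm moves only by the shell command python3 steer.py 'ROWS' [OPENING] [FORCE]. ROWS is a JSON list of rows, 1 to 8 of them, each an object with the fields d (a list: dx, dy, dz in normalised numbers (1 is 1 m)), r (a list: a rotation vector rx, ry, rz in fractions of the full range, 1 being pi rad); a field left out counts as zero; each row is the pose to reach, as a shift and turn from the pose commanded when the command began, along the tool's axes at that moment; what a row does not reach only later rows make up. A row lasts 1/10 s, in which the tool goes at most 50 mm and 0.15 rad, less where a joint would pass 70% of its speed; a pose out of reach is approached as far as the arm can. OPENING is the opening from 0.0 (shut) to 1.0 (fully open), set as the command begins (- or left out keeps the last). The fingers move at their own pace and stop on an object; FORCE is the grip in N (left out, the last holds). Time passes only in rows, so rows that do not move let the fingers close. It prints the time, the measured TCP pose, the force, the opening and the grip force at its end. A shift or turn number past 1, either way, is cut back to 1. Input that does not fit is refused with a message, and nothing moves.
- ctrl.sense(): the state, without advancing time (a new reading comes with each control period).
- camrig.capture(name): name is "scene" or "top" or "wrist"; returns the picture (384x512x3 uint8, red, green, blue); there is no depth.
- camrig.calibration(name): a dict with "fx", "fy", "cx", "cy" (pixels), "position" and "attitude" of the camera in the world. Camera axes: x right, y down, z forward; pixel columns grow to the right and rows downward; lengths in mm; the calibration is good to about 2 mm. The wrist camera is an equidistant fisheye: a pixel r from the principal point sees the ray r / f radians off the axis. A picture is of the moment at which its call begins: read the wrist's pose just before it. calibration takes no time and is no camera call; for the wrist camera it gives the pose at the moment of the call.
- job.finish_job(): hands the job in; it is judged then, once.
The state is a dict: "time_s": time; "joints": joint angles; "dq": joint speeds; "tau": joint torques, N m; "eef_pos": TCP position; "ee_rot": TCP orientation; "force": force on the tool from outside, world axes, zero at the start; "wrist_torque": the same for the moment, N m; "grip_width": opening from 0.0 (shut) to 1.0 (fully open); "grip_force": force on a finger pad.
Only numpy, scipy, OpenCV 4.12 (cv2) and the standard library are available. Lean on these libraries where they do the work, as an engineer would, in place of code of your own. Each camera call takes 0.05 s, during which the arm holds its last target. There are 200 camera calls.

## Working session

There is one attempt and no reset: what is moved stays moved. The work goes in short steps, Python scripts to look and compute and a shell command to move; the robot and the scene stay as the last step left them, time stands still between calls to the robot, and variables do not carry over. Pictures are saved under pics/ and viewed, at most 10 in all, crops included, and the job is handed in when it is done.

```bash
ls; mkdir -p pics
python3 - <<'E'
from rig import ctrl, camrig, job
import cv2
for n in ("top","scene"):
    c=camrig.calibration(n);print(n,c)
    cv2.imwrite(f"pics/{n}0.png",camrig.capture(n)[:,:,::-1])
print(ctrl.sense())
E
```

```text
pics
rig.py
steer.py
top {'fx': 365.80225921831, 'fy': 365.80225921831, 'cx': 251.06329771742355, 'cy': 189.04080853737122, 'position': array([ 385.6968295 ,  -16.25123383, 1064.3362675 ]), 'attitude': array([ 0.06753467, -0.69542666,  0.71252523, -0.06425437])}
scene {'fx': 419.84604043684124, 'fy': 419.84604043684124, 'cx': 254.3010216893352, 'cy': 187.88160965164667, 'position': array([   11.40254483, -1184.85542201,   763.04063666]), 'attitude': array([-0.49023653,  0.84594201, -0.17729503,  0.11232423])}
{'time_s': 0.1, 'joints': array([ 8.96629733e-01,  3.13400432e-01,  1.49833593e+00, -5.58847207e-06,
        1.33100378e+00, -2.23417339e-01]), 'dq': array([ 0.00030517, -0.00071173, -0.00206563, -0.0005603 , -0.00224492,
        0.00034149]), 'tau': array([ 2.54574879e-03, -4.12902868e+01, -2.60141104e+01, -2.56738895e-04,
        3.04308967e-03, -6.01481429e-05]), 'eef_pos': array([228.71322611, 472.5322973 , 404.19840012]), 'ee_rot': array([-2.46491230e-04,  2.23470846e-01,  9.74710445e-01, -5.18108459e-04]), 'force': array([-0.5673706 , -0.89918703,  0.03052888]), 'wrist_torque': array([0.01324324, 0.05231121, 0.02087584]), 'grip_force': 0.0, 'grip_width': 1.0016638108000493}
```

View pics/top0.png

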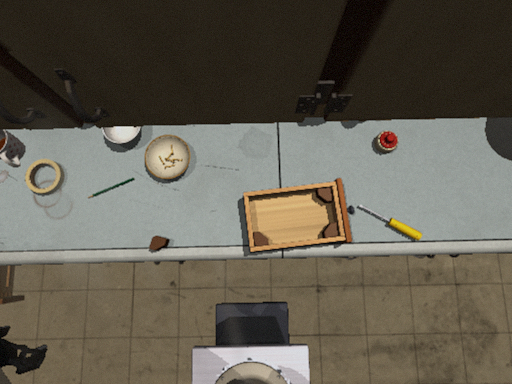

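View pics/scene0.png

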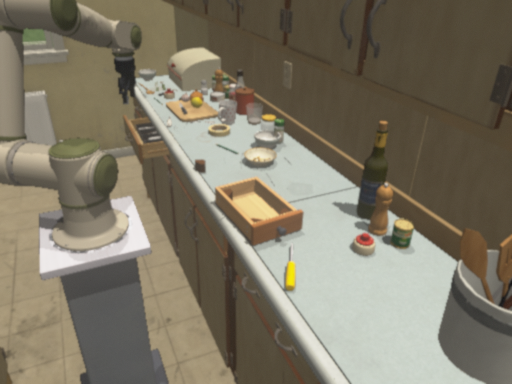

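The top view shows the loose block at about (158,243) and the drawer at (245-350, 180-250). Its knob is on the right, so the bare corner is the upper left one, near (250,197). Dish, pencil and screwdriver are all clear of both.

```bash
cat > h.py <<'E'
import numpy as np, cv2
from scipy.spatial.transform import Rotation as R
from rig import ctrl, camrig, job
def rot(q): return R.from_quat(np.asarray(q)[[1,2,3,0]])
def cast(c,px,z,fish=False):
    px=np.atleast_2d(np.asarray(px,float)); d=(px-[c['cx'],c['cy']])/[c['fx'],c['fy']]
    if fish:
        r=np.linalg.norm(d,axis=1,keepdims=True)+1e-12; v=np.hstack([d/r*np.sin(r),np.cos(r)])
    else: v=np.hstack([d,np.ones((len(d),1))])
    v=rot(c['attitude']).apply(v); p=np.asarray(c['position'])
    return p+v*((z-p[2])/v[:,2])[:,None]
def proj(c,P,fish=False):
    v=rot(c['attitude']).inv().apply(np.atleast_2d(P)-c['position'])
    if fish:
        n=np.linalg.norm(v[:,:2],axis=1,keepdims=True); d=v[:,:2]/n*np.arctan2(n,v[:,2:])
    else: d=v[:,:2]/v[:,2:]
    return d*[c['fx'],c['fy']]+[c['cx'],c['cy']]
def tool(p_target):  # shift in tool axes from measured pose
    s=ctrl.sense(); return rot(s['ee_rot']).inv().apply(np.asarray(p_target)-s['eef_pos'])
E
python3 - <<'E'
from h import *
c=camrig.calibration('top')
print(cast(c,[[158,243],[165,238]],40)); print(cast(c,[[244,195],[246,252],[340,181],[350,242]],65))
w=camrig.calibration('wrist');print(w, rot(w['attitude']).as_matrix()); s=ctrl.sense();print(rot(s['ee_rot']).as_matrix())
print("cam in tool",rot(s['ee_rot']).inv().apply(w['position']-s['eef_pos']))
print("tool shift to view", tool([260,270,360]))
im=camrig.capture('top')[:,:,::-1]
a=cv2.resize(im[215:265,130:190],None,fx=6,fy=6,interpolation=cv2.INTER_CUBIC);b=cv2.resize(im[170:260,235:365],None,fx=5,fy=5,interpolation=cv2.INTER_CUBIC)
o=np.zeros((300+250,650+0,3),np.uint8); o=np.zeros((300,360,3),np.uint8)
cv2.imwrite('pics/blk.png',a)
E
```

```text
[[433.16222417 248.21750993  40.        ]
 [446.48915982 229.02629421  40.        ]]
[[ 558.144892      6.1258997    65.        ]
 [ 402.30851731    3.86486723   65.        ]
 [ 591.0806724  -262.18480657   65.        ]
 [ 422.25376077 -277.58352291   65.        ]]
{'fx': 297.3186396354542, 'fy': 297.3186396354542, 'cx': 252.56939108897166, 'cy': 180.3393361109012, 'position': array([156.05291603, 507.45052892, 373.56904644]), 'attitude': array([0.13479076, 0.83642568, 0.52460324, 0.08375543])} [[ 0.43555294  0.85500432  0.28153373]
 [ 0.90016216 -0.41324579 -0.13760817]
 [-0.00131295  0.31336165 -0.94963296]]
[[-9.00121440e-01  4.35638480e-01 -7.12079424e-04]
 [ 4.35638991e-01  9.00121025e-01 -8.99844245e-04]
 [ 2.48950881e-04 -1.12017866e-03 -9.99999342e-01]]
cam in tool [80.60722096 -0.18868229 30.64965246]
tool shift to view [-116.40386491 -168.62434629   44.35833987]
```

Run:
```python
from h import *
print(tool([400,250,290])); 
# where's block seen from there
```

```text
[-251.14823497 -125.57346794  114.33460118]
```

Careful with the scale: shifts go in shares of 1 m and turns go in shares of pi rad. That gives: -251 mm / 1000 = -0.251, -210 mm / 1000 = -0.21.

```bash
python3 steer.py '[{"d": [-0.042,-0.021,0.019]},{"d": [-0.084,-0.042,0.038]},{"d": [-0.126,-0.063,0.057]},{"d": [-0.168,-0.084,0.076]},{"d": [-0.21,-0.105,0.095]},{"d": [-0.251,-0.126,0.114]},{"d": [-0.251,-0.126,0.114]},{"d": [-0.251,-0.126,0.114]}]'
python3 - <<'E'
from h import *
w=camrig.calibration('wrist');cv2.imwrite("pics/w1.png",camrig.capture('wrist')[:,:,::-1]);print(ctrl.sense()['joints'],proj(w,[[433,248,0],[558,6,65]],True))
E
```

```text
time_s: 0.95
eef_pos: [400.2, 249.1, 290.3]
ee_rot: [-0.001, 0.225, 0.974, -0.0]
force: [-0.9, -0.0, -0.1]
grip_width: 1.0
grip_force: 0.0
[ 3.09498217e-01  3.26810562e-01  1.80444753e+00  2.47349419e-04
  1.01067833e+00 -8.10093197e-01] [[267.14160566 205.52060418]
 [132.30618601 383.19015741]]
```

View pics/w1.png

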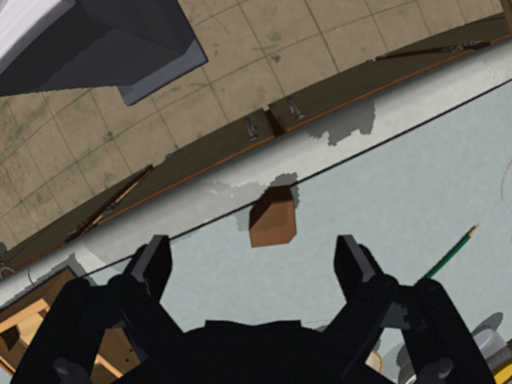

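The block is at (272,218) between the open fingers, and the drawer's bare end is at the lower left (20,320). I'll zoom in on the block.

Run:
```python
from h import *
im=cv2.imread('pics/w1.png')[165:265,230:320]
cv2.imwrite('pics/w1c.png',cv2.resize(im,None,fx=6,fy=6,interpolation=cv2.INTER_CUBIC))
```

```text
(no output)
```

View pics/w1c.png

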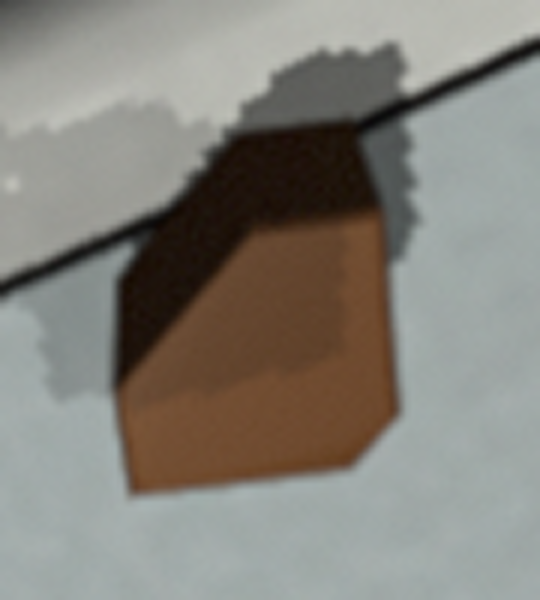

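In the crop (6x, offset 230,165) the lit top face has its cut edge from (120,388) to (250,230) and its nip from (352,467) to (398,410). Image right is the block's +x and image up its +y.

```bash
cat > blk.py <<'E'
from h import *
V=np.array([[2,20],[20,20],[20,-12],[12,-20],[-20,-20],[-20,-2]],float)
V[0]=[2,20];V[5]=[-20,-2]
def fit(P):
    r,_=R.align_vectors(np.c_[P-P.mean(0),0*P[:,0]],np.c_[V-V.mean(0),0*V[:,0]])
    yaw=r.as_euler('zyx')[0]; M=r.as_matrix()[:2,:2]; t=P.mean(0)-M@V.mean(0)
    return t,yaw,(V@M.T+t-P)
E
python3 - <<'E'
from blk import *
w=camrig.calibration('wrist')
px=np.array([[250,230],[382,210],[398,410],[352,467],[130,493],[120,388]])/6+[230,165]-0.4
P=cast(w,px,40,True)[:,:2]; t,yaw,e=fit(P); print(t,np.degrees(yaw),e.round(1))
# pad line = direction (-1,1) of block
d=np.array([np.cos(yaw+3*np.pi/4),np.sin(yaw+3*np.pi/4)]); n=np.array([np.cos(yaw),np.sin(yaw)]);
mid=t+d*(np.hypot(9,9)-35/2)   # middle of the 35 mm
s=ctrl.sense(); m=rot(s['ee_rot']).as_matrix(); ty=np.arctan2(m[1,1],m[0,1])
print("mid",mid,"tooly deg",np.degrees(ty),"need", np.degrees(yaw)+135)
print("tool shift to mid z=260", tool([*mid,260]), s['joints'])
E
```

```text
[433.6506017  250.89852297] 72.09069402106935 [[-0.9  0.5]
 [-0.5  0.5]
 [ 0.8  0.5]
 [ 0.4 -0.1]
 [ 0.7 -0.4]
 [-0.5 -1. ]]
mid [437.89911961 253.07172876] tooly deg 64.14033228271347 need 207.09069402106934
tool shift to mid z=260 [-33.02418237  19.49465127  30.71945038] [ 3.09498217e-01  3.26810562e-01  1.80444753e+00  2.47349419e-04
  1.01067833e+00 -8.10093197e-01]
```

Converted, -33 mm / 1000 = -0.033, 19.5 mm / 1000 = 0.0195, 0.647 rad / 3.1416 = 0.2059.

```bash
python3 steer.py '[{"d": [-0.012,0.006,0.01],"r": [0,0,0.0414]},{"d": [-0.024,0.012,0.02],"r": [0,0,0.0828]},{"d": [-0.033,0.0195,0.031],"r": [0,0,0.1241]},{"d": [-0.033,0.0195,0.031],"r": [0,0,0.1655]},{"d": [-0.033,0.0195,0.031],"r": [0,0,0.2059]},{"d": [-0.033,0.0195,0.031],"r": [0,0,0.2059]},{"d": [-0.033,0.0195,0.031],"r": [0,0,0.2059]}]'
python3 - <<'E'
from h import *
w=camrig.calibration('wrist');im=camrig.capture('wrist')[:,:,::-1];cv2.imwrite("pics/w2.png",im)
p=proj(w,[437.9,253,40],True)[0].round().astype(int);print(p)
s=ctrl.sense();print(s['eef_pos'],s['ee_rot'])
c=im[p[1]-60:p[1]+60,p[0]-70:p[0]+70];cv2.imwrite('pics/w2c.png',cv2.resize(c,None,fx=5,fy=5,interpolation=cv2.INTER_CUBIC))
E
```

```text
time_s: 1.7
eef_pos: [437.5, 253.9, 260.1]
ee_rot: [0.0, 0.52, 0.854, 0.0]
force: [-0.7, 0.0, 0.9]
grip_width: 0.998
grip_force: 0.0
[253 206]
[437.57799383 253.64821257 260.0871443 ] [2.08252241e-04 5.19917192e-01 8.54216600e-01 2.64253349e-04]
```

View pics/w2c.png

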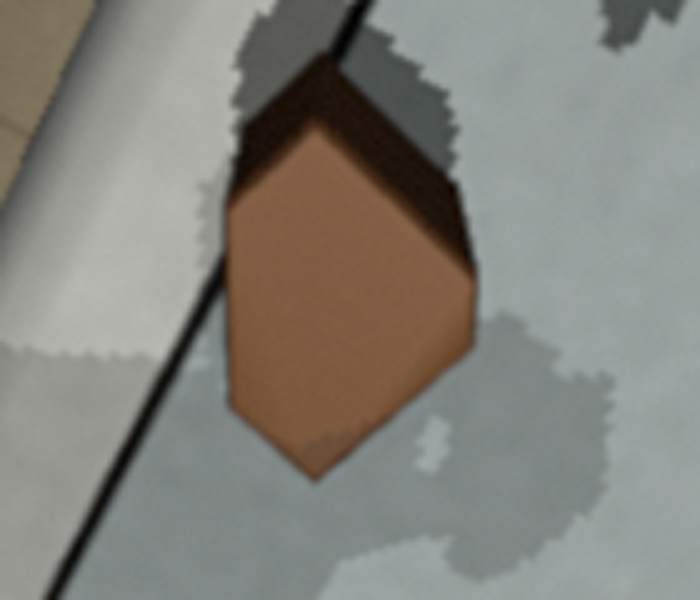

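The cut edge (x≈230 in the crop) and the nip (x≈475) are upright and centred between the fingers. I'll descend and grip.

Converted, 80 mm / 1000 = 0.08, 60 mm / 1000 = 0.06.

```bash
python3 steer.py '[{"d": [0,0,0.03]},{"d": [0,0,0.06]},{"d": [0,0,0.08]},{"d": [0,0,0.08]},{"d": [0,0,0.08]}]' && python3 steer.py '[{},{},{},{},{},{},{},{}]' 0.0 50 && python3 steer.py '[{"d": [0,0,-0.04]},{"d": [0,0,-0.08]},{"d": [0,0,-0.11]},{"d": [0,0,-0.11]}]'
```

```text
time_s: 2.25
eef_pos: [438.1, 253.2, 180.4]
ee_rot: [0.0, 0.521, 0.854, 0.0]
force: [-0.1, 0.1, 0.5]
grip_width: 1.004
grip_force: 0.0
time_s: 3.05
eef_pos: [438.2, 253.0, 180.4]
ee_rot: [0.0, 0.522, 0.853, 0.0]
force: [-1.0, -0.0, 5.9]
grip_width: 0.405
grip_force: 50.3
time_s: 3.45
eef_pos: [438.5, 253.2, 293.6]
ee_rot: [0.003, 0.522, 0.853, 0.003]
force: [0.6, -0.8, -1.4]
grip_width: 0.406
grip_force: 50.2
```

Run:
```python
from h import *
print(tool([580,-30,310]))
```

```text
[-316.57809991   -3.0139548   -16.03227065]
```

Converted, -316 mm / 1000 = -0.316, -270 mm / 1000 = -0.27, -0.44 rad / 3.1416 = -0.1401.

```bash
python3 steer.py '[{"d": [-0.045,0,-0.016],"r": [0,0,-0.0191]},{"d": [-0.09,0,-0.016],"r": [0,0,-0.0382]},{"d": [-0.135,-0.001,-0.016],"r": [0,0,-0.0573]},{"d": [-0.18,-0.002,-0.016],"r": [0,0,-0.0796]},{"d": [-0.225,-0.002,-0.016],"r": [0,0,-0.0987]},{"d": [-0.27,-0.003,-0.016],"r": [0,0,-0.1178]},{"d": [-0.316,-0.003,-0.016],"r": [0,0,-0.1369]},{"d": [-0.316,-0.003,-0.016],"r": [0,0,-0.1401]}]' && python3 steer.py '[{},{}]'
python3 - <<'E'
from h import *
w=camrig.calibration('wrist');print(w);im=camrig.capture('wrist')[:,:,::-1];cv2.imwrite("pics/w3.png",im)
cv2.imwrite('pics/w3b.png',cv2.resize(im,(768,576),interpolation=cv2.INTER_CUBIC))
E
```

```text
time_s: 4.25
eef_pos: [580.5, -34.2, 304.4]
ee_rot: [0.0, 0.324, 0.946, -0.0]
force: [-0.6, 1.2, -0.9]
grip_width: 0.407
grip_force: 50.1
time_s: 4.45
eef_pos: [578.9, -28.9, 305.1]
ee_rot: [-0.001, 0.323, 0.946, 0.0]
force: [-0.3, 0.3, -0.9]
grip_width: 0.407
grip_force: 50.1
{'fx': 297.3186396354542, 'fy': 297.3186396354542, 'cx': 252.56939108897166, 'cy': 180.3393361109012, 'position': array([514.97409275,  20.19305121, 274.54446687]), 'attitude': array([0.14211614, 0.88619099, 0.43548397, 0.06944237])}
```

View pics/w3b.png

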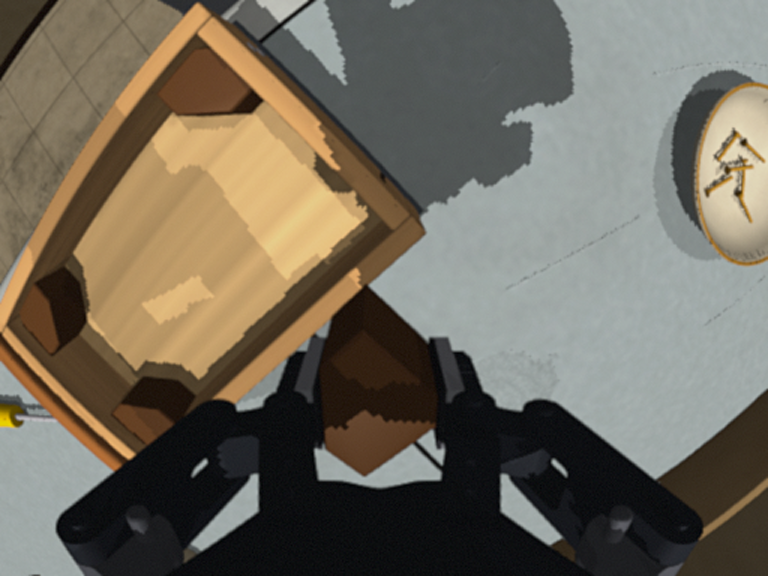

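The bare corner sits at about (388,222), pointing right in the picture. The held block's nip also points right, so the orientation is correct. I'll zoom in on the corner region.

Run:
```python
from h import *
im=cv2.imread('pics/w3.png')[0:200,120:320]
im=np.clip(im.astype(float)*1.5,0,255).astype(np.uint8)
cv2.imwrite('pics/w3c.png',cv2.resize(im[:,:],None,fx=3,fy=3,interpolation=cv2.INTER_CUBIC))
```

```text
(no output)
```

View pics/w3c.png

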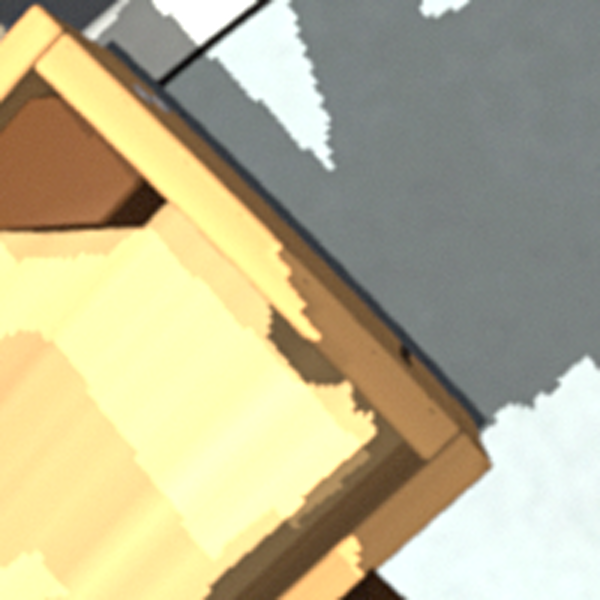

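The inner rim vertex of the bare corner is at crop (425,460), the other end of the back's inner edge at (40,65) and the outer corner at (490,465).

Run:
```python
from h import *
w={'fx':297.3186396354542,'fy':297.3186396354542,'cx':252.56939108897166,'cy':180.3393361109012,'position':np.array([514.97409275,20.19305121,274.54446687]),'attitude':np.array([0.14211614,0.88619099,0.43548397,0.06944237])}
px=np.array([[425,460],[40,65],[490,465],[232,262]])/3+[120,0]-.33
P=cast(w,px,65,True);print(P)
d=P[0]-P[1];print(np.linalg.norm(d),"drawer yaw",np.degrees(np.arctan2(d[1],d[0]))+90, "outer-inner",P[2]-P[0])
c=camrig.calibration('top')
im=camrig.capture('top')[:,:,::-1];cv2.imwrite('pics/top1.png',im)
cv2.imwrite('pics/top1c.png',cv2.resize(im[165:265,225:365],None,fx=5,fy=5,interpolation=cv2.INTER_CUBIC))
print(proj(c,P))
```

```text
[[556.84192186  -4.31233304  65.        ]
 [420.17234701 -16.49672575  65.        ]
 [567.39598806   7.43740234  65.        ]
 [491.09957057 -10.77723076  65.        ]]
137.2116325741616 drawer yaw 95.09457562378418 outer-inner [10.55406621 11.74973539  0.        ]
[[247.7746077  195.37111939]
 [253.39412936 245.11240275]
 [243.46102853 191.72872081]
 [250.66267322 218.97801021]]
```

View pics/top1c.png

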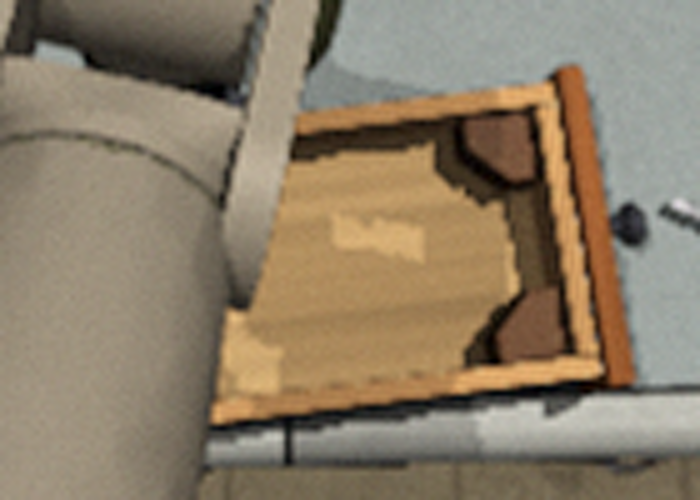

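Run:
```python
from h import *
c=camrig.calibration('top')
im=cv2.imread('pics/top0.png'); hsv=cv2.cvtColor(im,cv2.COLOR_BGR2HSV)
m=cv2.inRange(hsv,(5,80,60),(28,255,255)); 
far=[];near=[]
for x in range(252,334,2):
    r=np.where(m[170:265,x])[0]+170
    far.append([x,r.min()-.0]);near.append([x,r.max()])
for e in (far,near):
    P=cast(c,e,65)[:,:2]; vx,vy,x0,y0=cv2.fitLine(P.astype(np.float32),cv2.DIST_HUBER,0,.01,.01).ravel()
    print(np.degrees(np.arctan2(vy,vx))%180, x0,y0)
back=[]
for y in range(200,246,2):
    back.append([np.where(m[y,230:300])[0].min()+230,y])
P=cast(c,back,65)[:,:2]; print(cv2.fitLine(P.astype(np.float32),cv2.DIST_HUBER,0,.01,.01).ravel(),P[::6])
```

```text
95.590744 578.49756 -127.80464
88.966736 375.75125 -108.26771
[9.9539173e-01 9.5891990e-02 4.8291547e+02 8.5250700e-01] [[ 5.44121737e+02  6.40727047e+00]
 [ 5.10690680e+02  4.32911663e+00]
 [ 4.77601345e+02 -4.54353467e-01]
 [ 4.44979911e+02 -2.46564195e+00]]
```

Run:
```python
from h import *
s=ctrl.sense(); m=rot(s['ee_rot']).as_matrix(); print("tooly",np.degrees(np.arctan2(m[1,1],m[0,1])), m[:,2],s['eef_pos'])
print(tool([519.9,-48.5,250]),tool([519.9,-48.5,196]))
```

```text
tooly 52.37751837501108 [-4.94778717e-04  1.94526873e-04 -9.99999859e-01] [578.9495238 -28.6240857 305.557699 ]
[ 34.60843622 -51.78163596  55.5830412 ] [ 34.58086168 -51.77364581 109.58303357]
```

Converted, 108 mm / 1000 = 0.108, 100 mm / 1000 = 0.1, 0.035 rad / 3.1416 = 0.0111.

```bash
python3 steer.py '[{"d": [0.017,-0.026,0.015],"r": [0,0,0.0111]},{"d": [0.0346,-0.0518,0.03],"r": [0,0,0.0111]},{"d": [0.0346,-0.0518,0.056],"r": [0,0,0.0111]},{"d": [0.0346,-0.0518,0.08],"r": [0,0,0.0111]},{"d": [0.0346,-0.0518,0.1],"r": [0,0,0.0111]},{"d": [0.0346,-0.0518,0.108],"r": [0,0,0.0111]},{"d": [0.0346,-0.0518,0.108],"r": [0,0,0.0111]},{"d": [0.0346,-0.0518,0.108],"r": [0,0,0.0111]}]'
```

```text
time_s: 5.35
eef_pos: [520.5, -49.3, 198.6]
ee_rot: [0.001, 0.339, 0.941, 0.0]
force: [-0.8, -0.3, -0.8]
grip_width: 0.406
grip_force: 50.2
```

Converted, 3.5 mm / 1000 = 0.0035, 2 mm / 1000 = 0.002.

```bash
python3 steer.py '[{"d": [0,0,0.002]},{"d": [0,0,0.0035]},{"d": [0,0,0.0035]}]'
python3 - <<'E'
from h import *
s=ctrl.sense(); m=rot(s['ee_rot']).as_matrix(); print("tooly",np.degrees(np.arctan2(m[1,1],m[0,1])), s['eef_pos'],s['force'])
E
```

```text
time_s: 5.65
eef_pos: [520.2, -49.5, 194.4]
ee_rot: [0.0, 0.34, 0.941, -0.0]
force: [0.8, -0.4, -1.8]
grip_width: 0.404
grip_force: 50.2
tooly 50.305488007014496 [520.22267208 -49.53406261 194.38392648] [ 0.80043242 -0.40374776 -1.7583735 ]
```

Keep going down gently until contact with the drawer floor.

Converted, 1 mm / 1000 = 0.001.

```bash
python3 steer.py '[{"d": [0,0,0.001]},{"d": [0,0,0.001]},{"d": [0,0,0.001]}]'; python3 steer.py '[{"d": [0,0,0.001]},{"d": [0,0,0.001]},{"d": [0,0,0.001]}]'
```

```text
time_s: 5.95
eef_pos: [520.3, -49.6, 193.4]
ee_rot: [0.0, 0.34, 0.941, -0.0]
force: [-0.8, -0.4, 2.8]
grip_width: 0.401
grip_force: 50.5
time_s: 6.25
eef_pos: [520.3, -49.6, 193.4]
ee_rot: [0.0, 0.339, 0.941, -0.0]
force: [-5.1, 0.8, 15.3]
grip_width: 0.406
grip_force: 52.3
```

Contact at 193.4 mm, as predicted. I'll open a little, rise and look.

```bash
python3 steer.py '[{"d": [0,0,-0.0005]},{"d": [0,0,-0.0005]},{"d": [0,0,-0.0005]},{"d": [0,0,-0.0005]}]' 0.53 && python3 steer.py '[{"d": [0,0,-0.015]},{"d": [0,0,-0.04]},{"d": [0,0,-0.07]},{"d": [0,0,-0.09]},{"d": [0,0,-0.09]},{"d": [0,0,-0.09]}]'
python3 - <<'E'
from h import *
w=camrig.calibration('wrist');im=camrig.capture('wrist')[:,:,::-1];np.save('w4.npy',w)
p=proj(w,[530,-30,53],True)[0].round().astype(int);print(p,ctrl.sense()['eef_pos'],im.shape)
c=im[max(p[1]-90,0):p[1]+90,p[0]-100:p[0]+100];print(c.shape);cv2.imwrite('pics/w4c.png',cv2.resize(np.clip(c*1.6,0,255),None,fx=3,fy=3,interpolation=cv2.INTER_CUBIC))
E
```

```text
time_s: 6.65
eef_pos: [520.2, -49.5, 192.5]
ee_rot: [-0.0, 0.34, 0.941, -0.0]
force: [-0.8, 0.2, 0.3]
grip_width: 0.525
grip_force: 0.0
time_s: 7.25
eef_pos: [520.0, -49.5, 282.1]
ee_rot: [-0.0, 0.34, 0.941, -0.0]
force: [0.5, -0.3, 0.2]
grip_width: 0.527
grip_force: 0.0
[283 194] [519.95548282 -49.47154416 281.56820588] (384, 512, 3)
(180, 200, 3)[ WARN:0@1.543] global loadsave.cpp:1063 imwrite_ Unsupported depth image for selected encoder is fallbacked to CV_8U.
```

View pics/w4c.png

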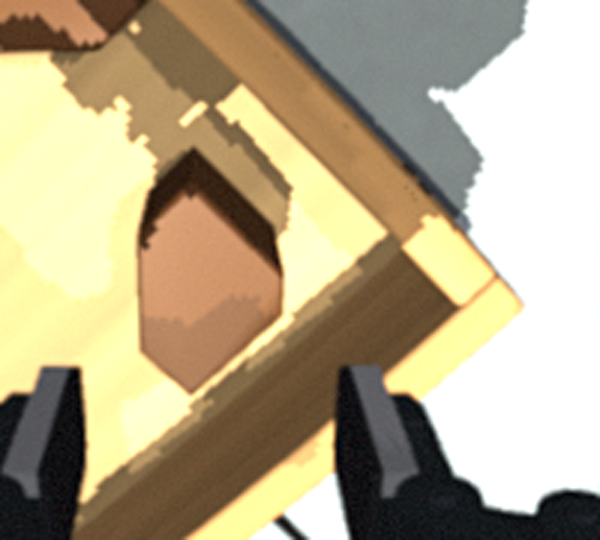

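The block stands free of the fingers. Its cut is on the left of the crop (x≈140) and its nip on the right (x≈281), facing the bare corner, whose inner rim vertex is at (461,305). I'll measure the remaining gaps.

Run:
```python
from blk import *
w=np.load('w4.npy',allow_pickle=True).item()
off=np.array([183,104])
q=lambda a:np.array(a)/3+off-.33
P=cast(w,q([[140,248],[188,190],[282,272],[280,315],[190,393],[140,350]]),53,True)[:,:2]
t,yaw,e=fit(P);print(t,np.degrees(yaw),e.round(1))
C=cast(w,q([[461,305],[522,303]]),65,True)[:,:2];print(C)
a=np.radians(95.4);X=np.array([np.cos(a),np.sin(a)]);Y=np.array([-X[1],X[0]])
for c in (C[0],C[1]-12*X+12*Y):
  r=t-c;print("gaps back,side",-(r@X)-20, r@Y-20)
u=(-X+Y)/2**.5
print("cut face centre",t+u*np.hypot(9,9), "u",u)
s=ctrl.sense();print("cutface in tool",tool([*(t+u*np.hypot(9,9)),0]),s['joints'])
```

```text
[518.23320527 -54.64507322] 96.1575507294504 [[-3.1  0.8]
 [-1.4  0.8]
 [ 0.6  0. ]
 [ 0.9  0.2]
 [ 1.8 -0.8]
 [ 1.1 -1. ]]
[[556.85117741  -4.15049681]
 [566.45356591   7.7801848 ]]
gaps back,side 26.63620746678106 23.198543632411358
gaps back,side 25.610275709649287 21.881092712861943
cut face centre [510.12012241 -64.45210572] u [-0.63742399 -0.77051324]
cutface in tool [ -2.48146624 -17.6252739  281.57591897] [-3.19412581e-01  4.38844952e-01  1.66363569e+00  1.94990584e-05
  1.04094102e+00 -1.19741022e+00]
```

Converted, -45 mm / 1000 = -0.045, -1.5 mm / 1000 = -0.0015.

```bash
python3 steer.py '[{"d": [-0.0015,-0.03,0]},{"d": [-0.0015,-0.045,0]},{"d": [-0.0015,-0.045,0]},{"d": [-0.0015,-0.045,0]},{"d": [-0.0015,-0.045,0]},{"d": [-0.0015,-0.045,0]},{"d": [-0.0015,-0.045,0]}]' 0.0 60 && python3 steer.py '[{"d": [0,0,0.03]},{"d": [0,0,0.06]},{"d": [0,0,0.08]},{"d": [0,0,0.088]},{"d": [0,0,0.091]},{"d": [0,0,0.091]},{"d": [0,0,0.091]}]'
```

```text
time_s: 8.0
eef_pos: [492.8, -84.8, 282.6]
ee_rot: [-0.0, 0.339, 0.941, 0.0]
force: [-0.7, -0.2, 0.8]
grip_width: 0.002
grip_force: 0.0
time_s: 8.7
eef_pos: [492.9, -85.2, 192.6]
ee_rot: [0.001, 0.339, 0.941, -0.0]
force: [0.1, 0.4, -0.2]
grip_width: -0.0
grip_force: 0.0
```

Converted, 28 mm / 1000 = 0.028, 24 mm / 1000 = 0.024.

```bash
python3 steer.py '[{"d": [0,0.004,0]},{"d": [0,0.008,0]},{"d": [0,0.012,0]},{"d": [0,0.016,0]},{"d": [0,0.02,0]},{"d": [0,0.024,0]},{"d": [0,0.028,0]},{"d": [0,0.028,0]}]';  python3 steer.py '[{"d": [0,0.002,0]},{"d": [0,0.004,0]},{"d": [0,0.006,0]},{"d": [0,0.008,0]},{"d": [0,0.008,0]}]'
python3 - <<'E'
from h import *
im=camrig.capture('wrist')[:,:,::-1];w=camrig.calibration('wrist');np.save('w5.npy',w)
p=proj(w,[545,-20,53],True)[0].round().astype(int);print(p,tool([556.6,-4.6,0]))
c=im[max(p[1]-90,0):p[1]+90,p[0]-100:p[0]+100];print(c.shape);cv2.imwrite('pics/w5c.png',cv2.resize(np.clip(c*1.6,0,255).astype(np.uint8),None,fx=3,fy=3,interpolation=cv2.INTER_CUBIC))
E
```

```text
time_s: 9.5
eef_pos: [510.8, -63.2, 191.6]
ee_rot: [0.0, 0.339, 0.941, 0.0]
force: [-0.8, 0.7, -0.2]
grip_width: 0.002
grip_force: 0.0
time_s: 10.0
eef_pos: [515.7, -57.3, 191.7]
ee_rot: [0.0, 0.339, 0.941, 0.0]
force: [-0.1, -0.5, -0.3]
grip_width: -0.001
grip_force: 0.0
[356 270] [  2.17202754  66.71288789 191.68749048]
(180, 200, 3)
```

View pics/w5c.png

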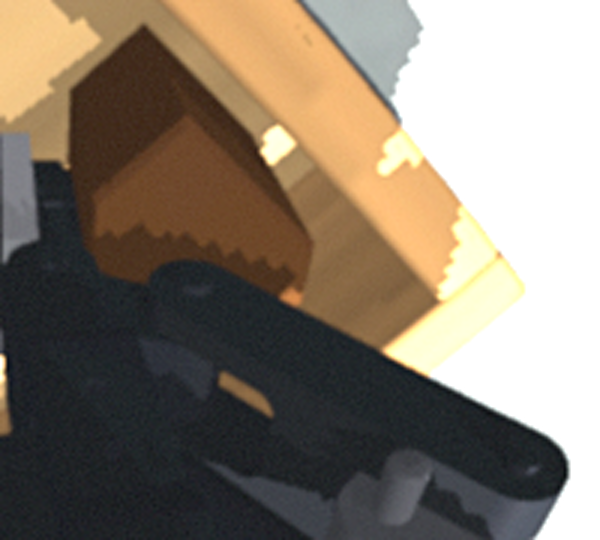

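The block is ahead of the shut fingers and square to the corner, with about 11 mm left to go. I've used all ten pictures, so from here I work by force and position. Push home slowly with a small sideways bias.

Converted, 8 mm / 1000 = 0.008, 7 mm / 1000 = 0.007.

```bash
python3 steer.py '[{"d": [0.0005,0.002,0]},{"d": [0.001,0.004,0]},{"d": [0.0015,0.006,0]},{"d": [0.002,0.007,0]},{"d": [0.002,0.008,0]},{"d": [0.002,0.008,0]}]'; python3 steer.py '[{"d": [0,0.001,0]},{"d": [0,0.001,0]}]';python3 steer.py '[{"d": [0,0.001,0]},{"d": [0,0.001,0]}]'
python3 - <<'E'
from h import *
s=ctrl.sense();print(tool([556.6,-4.6,0]),rot(s['ee_rot']).inv().apply(s['force']))
E
```

```text
time_s: 10.65
eef_pos: [519.2, -49.9, 191.7]
ee_rot: [-0.0, 0.339, 0.941, 0.0]
force: [0.5, 0.6, 0.3]
grip_width: -0.002
grip_force: 0.0
time_s: 10.85
eef_pos: [519.9, -49.2, 191.7]
ee_rot: [-0.0, 0.34, 0.941, -0.0]
force: [0.8, -0.3, -0.3]
grip_width: -0.003
grip_force: 0.1
time_s: 11.05
eef_pos: [520.5, -48.4, 191.7]
ee_rot: [0.0, 0.34, 0.941, 0.0]
force: [-0.3, -0.2, 0.0]
grip_width: 0.003
grip_force: 0.1
[  0.22933007  56.73906427 191.71096017] [ 0.11915812 -0.32119748 -0.03938454]
```

Converted, 1 mm / 1000 = 0.001.

```bash
for i in 1 2 3; do python3 steer.py '[{"d": [0,0.001,0]},{"d": [0,0.001,0]}]'|sed -n 2,4p; done
python3 - <<'E'
from h import *
s=ctrl.sense();print(tool([556.6,-4.6,0]),rot(s['ee_rot']).inv().apply(s['force']))
E
```

```text
eef_pos: [521.1, -47.6, 191.7]
ee_rot: [-0.0, 0.339, 0.941, 0.0]
force: [1.0, 0.2, -0.0]
eef_pos: [521.7, -47.1, 191.7]
ee_rot: [-0.0, 0.339, 0.941, -0.0]
force: [-2.2, -3.7, 0.8]
eef_pos: [522.2, -46.9, 191.8]
ee_rot: [-0.0, 0.339, 0.941, -0.001]
force: [-5.5, -8.3, 3.0]
[  0.55690421  54.81155137 191.70109816] [-1.10369544 -9.91383762 -3.0184249 ]
```

Contact at 54.8 mm against 55.5 predicted for fully seated. The reaction is along the diagonal, which only both boards together can give. I'll press firmer.

Converted, 1.5 mm / 1000 = 0.0015, 0.7 mm / 1000 = 0.0007.

```bash
for i in 1 2; do python3 steer.py '[{"d": [0,0.0007,0]},{"d": [0,0.0015,0]},{"d": [0,0.0015,0]},{"d": [0,0.0015,0]}]'|sed -n 2,4p;  python3 - <<'E'
from h import *
s=ctrl.sense();print(tool([556.6,-4.6,0]),rot(s['ee_rot']).inv().apply(s['force']),s['wrist_torque'])
E
done
```

```text
eef_pos: [523.1, -46.5, 192.0]
ee_rot: [-0.0, 0.339, 0.941, -0.002]
force: [-7.1, -14.8, 4.1]
[  1.186306    54.15715106 191.82667885] [ -4.00126934 -15.9480207   -4.0114523 ] [-2.11190708  1.0198854  -0.01614307]
eef_pos: [523.6, -46.2, 191.9]
ee_rot: [-0.001, 0.339, 0.941, -0.003]
force: [-13.5, -23.3, 7.1]
[  1.17078966  54.07947907 191.6598479 ] [ -4.52462017 -26.57702145  -6.9253507 ] [-3.27074575  1.95651988 -0.03073259]
```

Converted, -1 mm / 1000 = -0.001, -0.5 mm / 1000 = -0.0005.

```bash
for i in 1 2; do python3 steer.py '[{"d": [-0.0005,0,0]},{"d": [-0.001,0,0]},{"d": [-0.001,0,0]},{"d": [-0.001,0,0]}]'|sed -n 2,2p;  python3 - <<'E'
from h import *
s=ctrl.sense();m=rot(s['ee_rot']).as_matrix();print(tool([556.6,-4.6,0]),rot(s['ee_rot']).inv().apply(s['force']),np.degrees(np.arctan2(m[1,1],m[0,1])),m[:2,2])
E
done
```

```text
eef_pos: [524.0, -46.4, 191.8]
[  1.10731505  54.09875272 191.494158  ] [-1.41812831e-02 -2.55249492e+01 -9.93553379e+00] 50.34246056382306 [-0.00536495 -0.00309777]
eef_pos: [524.3, -46.6, 191.7]
[  1.04238863  54.13355621 191.35068116] [  5.983866   -26.44677527 -12.49078992] 50.35786000701511 [-0.00745482 -0.00203902]
```

The side force swings from -4.5 to +6 N while the fingers hardly move, so the block is wedged against both boards. I'll centre the push, hold and hand in.

Converted, 1 mm / 1000 = 0.001, 0.5 mm / 1000 = 0.0005.

```bash
python3 steer.py '[{"d": [0.0005,0,0]},{"d": [0.001,0,0]},{"d": [0.001,0,0]},{"d": [0.001,0,0]},{"d": [0.001,0,0]},{"d": [0.001,0,0]}]';  python3 - <<'E'
from h import *
s=ctrl.sense();print(tool([556.6,-4.6,0]),rot(s['ee_rot']).inv().apply(s['force']))
print(job.finish_job())
E
```

```text
time_s: 13.85
eef_pos: [524.0, -46.3, 191.7]
ee_rot: [-0.002, 0.339, 0.941, -0.002]
force: [-16.5, -19.0, 9.2]
grip_width: -0.001
grip_force: 13.2
[  1.09491603  54.08321018 191.42361205] [  0.60580035 -25.18603639  -9.0927402 ]
the job is handed in; nothing more can be done
None
```

The corner block is in the bare corner, cut-off corner inwards, and the shut fingers are holding it against both boards with about 25 N; I judged the seating by force and position, since my picture allowance was used up before the final push, and handed the job in at about 14 s.

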